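# Weigh the part-used solder reel and set the hand to the reading

### The job

Weigh the part-used solder reel: hang its hanger by the stirrup on the sprung hook of the bench scale, letting it down slowly and feeling for the hook to take its whole weight before you let go, so that the hook neither drops nor springs up. When it has settled, turn the knob on the dial until the set hand lies over the needle, and leave the reel hanging. Do not disturb the other things on the desk.

Things in the scene. Friction and masses are not known exactly. Their poses are not given: they have to be found in the camera images.
- reel_hanger: (sizes in mm) the loose thing to weigh, 104 high: steel foot disc 60 across, blue-flanged solder reel 54 across fixed on it (5 to 43 above its underside), stem, steel stirrup on top. All in one piece; origin in the middle of its underside, z up. How much solder is left, and so its weight (under 0.9 kg), is unknown; it is centred on the stem
- stirrup_centre (a point): middle of the stirrup's opening, 80 above the hanger's underside. The stirrup is a closed frame of flat strip 4 thick, 42 wide over its two upright legs (along y), 18 deep (along x), 56 to 104 above the underside; its opening is 34 wide, 40 high, open right through along x. Grasp it across the legs (42, along y)
- stirrup_top (a point): middle of the underside of the stirrup's top strip, which is to rest on the hook; 20 above stirrup_centre, same axes
- hook_saddle (a point): top of the hook's saddle, 250 above the desk when empty, 140 in front of the column's axis. 8 thick round bar: from the column it runs level 12 above this point, drops to the saddle (flat for 26 along x, this point mid-way) and ends in a turned-up tip 27 in front of this point, top 13 above it. x points back to the column, z up. It rides on the hook
- load_hook (a joint): dip of the hook in m, straight down only: 0 empty, stop at 0.125. Sprung (80 N/m, about 12 mm per 100 g), lightly damped, bobs for a second or two; keep it below 0.06 m/s. Capacity 1 kg. The stirrup goes over the hook's tip from the front, along +x of hook_saddle, the tip passing through its opening, and is then let down
- dial_centre (a point): middle of the round window, 92 across, of the dial that lies level on top of the fixed scale's column (40x44 thick), 302 above the desk. The scale's axes: x away from its front (the hook side), z up
- needle_tip (a point): on the thin black needle under the window, 36 from the dial's centre; x points from the centre along the needle. It turns clockwise seen from above as the hook dips: 0.014 rad per mm, 0.086 rad (one line of the dial) per 50 g
- set_mark (a point): on the set hand, 36 from the dial's centre: a broad brass hand above the window with a diamond near its end; x points from the centre along the hand. It turns with the knob
- knob_grip (a point): where to grip the set hand's knob: on the dial's axis, 22 above the window. A black bar knob 26 long (along x, in line with the set hand), 12 wide (along y: grasp across this), 10 to 31 above the window. Turns about z with light friction (0.03 N m) and stays where it is left
- set_knob (a joint): angle of the set hand in rad, growing clockwise seen from above; 0 is where the needle stands when the hook is empty
- multimeter: bystander, to be left alone: yellow and black multimeter lying on its back, 155x78x47; origin in the middle of its underside
- tape_measure: bystander, to be left alone: tape measure, 66x89x35; origin in the middle of its underside
- spanner_13: bystander, to be left alone: combination spanner lying flat, 181x32x8; origin in the middle of its underside
- driver_red: bystander, to be left alone: screwdriver lying flat, 205x27x27; origin in the middle of its underside
- tape_yellow: bystander, to be left alone: roll of insulating tape lying flat, 60x60x18; origin in the middle of its underside
- relay: bystander, to be left alone: upright grey relay, 62x30x70; origin in the middle of its underside
Things that resemble listed ones, but are neither listed nor needed, are in the scene too. What is shaped like the reel_hanger but red is not meant.

How it is judged:
On the way, in this order (a step that is already met when the one before it is completed fails the run):
1. the hanger hangs by its stirrup in the hook's saddle, let go of and settled (distance between stirrup_top and hook_saddle below 0.012 m and value of joint load_hook above 0.016 m and contact force between reel_hanger and the fingers below 0.05 N and linear speed of reel_hanger below 0.02 m/s and velocity of joint load_hook between -0.01 and 0.01 m/s), for 0.4 s.
2. the set hand has been turned over the needle (distance between stirrup_top and hook_saddle below 0.012 m and value of joint load_hook above 0.016 m and angle between the x axis of set_mark and the x axis of needle_tip, either way round below 0.07 rad), for 0.2 s.
At the end, for the whole second after the job is handed in: The hanger hangs free and at rest (under 0.02 m/s) with the underside of its stirrup within 12 mm of the hook's saddle point, the hook dipped and still (under 0.01 m/s), and the set hand within 0.07 rad (4 degrees) of the needle (all of step 2 and contact force between reel_hanger and the fingers below 0.05 N and linear speed of reel_hanger below 0.02 m/s and velocity of joint load_hook between -0.01 and 0.01 m/s); the robot touches nothing.
It fails at once if the hook is jerked: it moves up or down faster than 0.065 m/s (hanger dropped on it, let go before the hook bears it, or let go while held down too far) (velocity of joint load_hook above 0.065 m/s or velocity of joint load_hook below -0.065 m/s).
It fails at once if the hook is loaded beyond its capacity (over 12 N) (contact force between reel_hanger and load_hook above 12 N).
It fails at once if another thing on the desk is moved by more than 30 mm (distance of any of multimeter, tape_measure, spanner_13, driver_red, tape_yellow, relay from where it was at the start of the episode above 0.03 m).
It also fails if it takes over 61 s, if anything falls off the work surface, if the arm or the gripper's body presses on something with over 40 N, if the wrist force passes 120 N, or if a joint passes its speed limit or range.

### The arm

A 6-joint arm with a two-finger parallel gripper is mounted at the origin on a cart in front of the work surface, level with it; the furniture and walls round the work are solid. World frame = base frame: x ahead of the robot, y to its left, z up, the work surface at z = 0. Lengths are in m, angles in rad, forces in N, time in s.
With the tool pointing down it reaches from about 0.325 to 0.9 m from the base axis. Payload 6.1 kg.
Tool frame: the origin (TCP) lies midway between the tips of the shut fingers; the grasp point (between the pads) lies 19 mm behind it; z points along the fingers, y is the line along which they close (so a half turn about z gives the same grasp; the last joint's range is limited). The gripper opens to 85 mm and grips with 20 to 120 N. Pads are 22 mm wide; open, the fingers measure 114 mm over their backs; the gripper's body (76 mm by 85 mm) begins 54 mm behind the grasp point. The pads swing forward as they close: fully open they stand 13 mm farther back than shut.
Start: joints at [-1.303, 0.22, 1.526, -0, 1.395, -0.126], TCP at [0.24, -0.577, 0.231] pointing down, gripper open.
Joint ranges: [-2.98, 2.98], [-0.91, 2.08], [0.09, 2.57], [-1.24, 4.39], [0.2, 2.65], [-2.68, 2.68]. Speed limits (rad/s): [2.57, 2.57, 3.01, 3.14, 3.14, 3.14].

### API

Orientations are given as [roll, pitch, yaw] about the fixed x, y, z axes, in that order (R = Rz(yaw) Ry(pitch) Rx(roll)).
In Python, from plant import movep, move_l, set_joints, gripper_to, hold, inverse_kinematics, observe, get_image, get_calibration, Unreachable, job_done gives the robot as it stands. Calls block until the motion is done:
- movep(position, orientation): joint-space move of the TCP to a pose.
- move_l(position, feed=0.15, rotation=None, max_force=None): straight line of the TCP; rotation=None keeps the orientation; feed is the mean speed in m/s. With max_force (N) it stops when the force on the tool has changed by that much, and returns True; else False.
- set_joints(angles): joint-space move.
- gripper_to(opening, f_grip=None): finger opening in m; f_grip is the grip in N (None keeps the last); returns when the fingers have stopped.
- hold(seconds).
- inverse_kinematics(position, orientation): joint angles nearest the present ones, or None.
- observe(): the state.
- get_image(name): name is "side" or "top" or "wrist"; returns (picture, depth): 400x640x3 uint8, red, green, blue; 400x640 float32, m along the optical axis (not along the pixel's ray), 0 where there is no reading.
- get_calibration(name): a dict with "intrinsics" (3x3 intrinsics, pixels), "world_from_camera" (4x4, takes a point from camera to world coordinates). Camera axes: x right, y down, z forward; pixel columns grow to the right and rows downward; lengths in m; the calibration is good to about 2 mm. A picture is of the moment at which its call begins: read the wrist's pose just before it. get_calibration takes no time and is no camera call; for the wrist camera it gives the pose at the moment of the call.
A pose or a line that the arm cannot do raises Unreachable and nothing moves.
- job_done(): hands the job in; it is judged then, once.
The state is a dict: "time_s": time; "q": joint angles; "joint_velocities": joint speeds; "joint_torque": joint torques, N m; "eef_pos": TCP position; "tcp_rot": TCP orientation; "ft_force": force on the tool from outside, world axes, zero at the start; "torque": the same for the moment, N m; "opening": finger opening in m; "grasp_force": force on a finger pad.
Only numpy, scipy, OpenCV 4.12 (cv2) and the standard library are available. Lean on these libraries where they do the work, as an engineer would, in place of code of your own. Each camera call takes 0.05 s, during which the arm holds its last target. There are 200 camera calls.

## Working session

There is one attempt and no reset: what is moved stays moved. The work goes in short steps, each a Python script; the robot and the scene stay as the last script left them, time stands still between calls to the robot, and variables do not carry over. Pictures are saved under pics/ and viewed, at most 10 in all, crops included, and the job is handed in when it is done.

```bash
mkdir -p pics; ls; cat > h.py <<'E'
import numpy as np, cv2
from plant import *
def save(n,im): cv2.imwrite(f'pics/{n}.png',im[:,:,::-1])
def cloud(name):
    c=get_calibration(name); K=np.array(c['intrinsics']); T=np.array(c['world_from_camera'])
    im,d=get_image(name)
    v,u=np.mgrid[:400,:640]
    p=np.stack([(u-K[0,2])/K[0,0]*d,(v-K[1,2])/K[1,1]*d,d],-1)
    w=p@T[:3,:3].T+T[:3,3]; w[d<=0]=np.nan
    return im,d,w,K,T
E
python3 - <<'E'
from h import *
a=[]
for n in('top','side'):
    im,d,w,K,T=cloud(n); np.savez(n+'.npz',im=im,d=d,w=w,K=K,T=T); save(n,im); print(n,K,T)
o=observe(); print(o['time_s'],o['eef_pos'],o['tcp_rot'],o['ft_force'])
E
```

```text
pics
top [[375.28156142   0.         308.85787625]
 [  0.         375.28156142 196.5160264 ]
 [  0.           0.           1.        ]] [[-0.11581996 -0.97041463  0.21185181  0.30208088]
 [-0.99326464  0.11386932 -0.02142733  0.12622419]
 [-0.00333003 -0.21290662 -0.97706688  1.04428173]
 [ 0.          0.          0.          1.        ]]
side [[372.66756566   0.         322.22936128]
 [  0.         372.66756566 204.90106534]
 [  0.           0.           1.        ]] [[-0.81440804 -0.35836566  0.45641385  0.03484605]
 [-0.57983944  0.47147462 -0.66445309  0.80571053]
 [ 0.02292962 -0.80578269 -0.59176727  0.82063259]
 [ 0.          0.          0.          1.        ]]
0.1 [ 0.23965598 -0.57662966  0.23028274] [-3.13981496e+00 -2.01795986e-04  3.93795524e-01] [-0.36955387  0.65323501  0.08001224]
```

View pics/top.png

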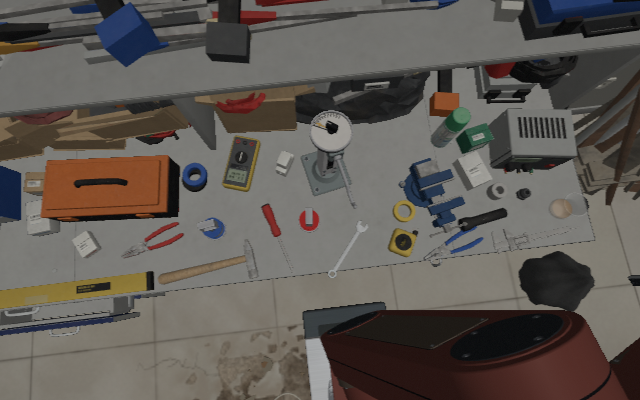

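View pics/side.png

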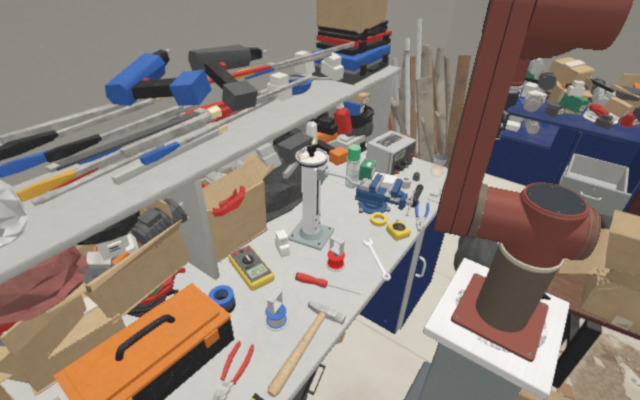

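Top view: the blue-flanged stirrup piece is at (212,228), with a red twin at (309,220) and a blue ring of tape (no stirrup) at (194,176). The scale's dial is at (331,130), its hook tip near (352,205). The blue one at (212,228) in the top view, (275,312) in the side view, fits the description. I'll confirm it in a crop along with the dial and hook.

```bash
python3 - <<'E'
import numpy as np,cv2
t=np.load('top.npz');s=np.load('side.npz')
def crop(a,c,r,h): 
    return cv2.resize(a['im'][r-h:r+h,c-h:c+h],(380,280) if 0 else (290,290),interpolation=cv2.INTER_CUBIC)
o=np.vstack([np.hstack([crop(t,212,228,24),crop(t,335,165,50)]),np.hstack([crop(s,275,308,28),crop(s,312,190,55)])])
cv2.imwrite('pics/crops.png',o[:,:,::-1])
tw,sw=t['w'],s['w']
def q(n,m):
    p=m[np.isfinite(m[:,2])]; print(n,len(p),p.mean(0).round(4),p.min(0).round(4),p.max(0).round(4))
def box(w,xy,r): return np.isfinite(w[...,2])&(np.hypot(w[...,0]-xy[0],w[...,1]-xy[1])<r)
print('hang px',tw[228,212],'dial',tw[130,331],'tip',tw[205,352], 'desk',tw[240,300])
for n,w in(('top',tw),('side',sw)):
    c=tw[228,212][:2]; b=w[box(w,c,.06)]
    q(n+' stirrup',b[(b[:,2]>.06)&(b[:,2]<.13)]); q(n+' reel',b[(b[:,2]>.035)&(b[:,2]<.055)]);q(n+' foot',b[(b[:,2]>.012)])
    st=b[(b[:,2]>.09)&(b[:,2]<.12)]
    if len(st)>5: print(np.linalg.svd(st[:,:2]-st[:,:2].mean(0),full_matrices=False)[1:])
    d=tw[130,331][:2]; b=w[box(w,d,.06)]; q(n+' dial',b[(b[:,2]>.29)&(b[:,2]<.318)])
    b=w[box(w,d,.22)]; b=b[(b[:,2]>.235)&(b[:,2]<.28)]; r=np.hypot(*(b[:,:2]-d).T); q(n+' hook',b[(r>.06)])
E
```

```text
hang px [0.46050295 0.36779302 0.06205442] dial [0.59275747 0.04896035 0.31991596] tip [0.44451565 0.01892321 0.2520445 ] desk [4.08559961e-01 1.42080906e-01 1.05965095e-04]
top stirrup 174 [0.4654 0.3724 0.0947] [0.4546 0.3527 0.0601] [0.4788 0.3949 0.1082]
top reel 157 [0.4595 0.369  0.0435] [0.4395 0.348  0.0382] [0.4921 0.3975 0.0483]
top foot 372 [0.4622 0.3702 0.0669] [0.4395 0.348  0.0133] [0.4921 0.3975 0.1082]
(array([0.14635526, 0.06002742]), array([[-0.16105308,  0.98694575],
       [ 0.98694575,  0.16105308]]))
top dial 1382 [0.5981 0.0484 0.2988] [0.553  0.0023 0.2901] [0.6455 0.094  0.3177]
top hook 395 [ 0.6291 -0.0024  0.2487] [ 0.4359 -0.1153  0.235 ] [0.7474 0.0794 0.2662]
side stirrup 266 [0.4645 0.3749 0.0867] [0.4542 0.3512 0.0601] [0.4775 0.395  0.108 ]
side reel 204 [0.4587 0.3771 0.0443] [0.4399 0.3456 0.0351] [0.4917 0.3994 0.0492]
side foot 588 [0.4608 0.3774 0.0602] [0.4399 0.3456 0.0121] [0.4917 0.3994 0.108 ]
(array([0.16222364, 0.06389806]), array([[-0.11483346,  0.99338476],
       [ 0.99338476,  0.11483346]]))
side dial 483 [0.5936 0.0532 0.2999] [0.5526 0.0007 0.29  ] [0.6446 0.0938 0.3176]
side hook 861 [0.7262 0.0451 0.2516] [ 0.4372 -0.1137  0.2351] [0.8115 0.1873 0.28  ]
```

View pics/crops.png

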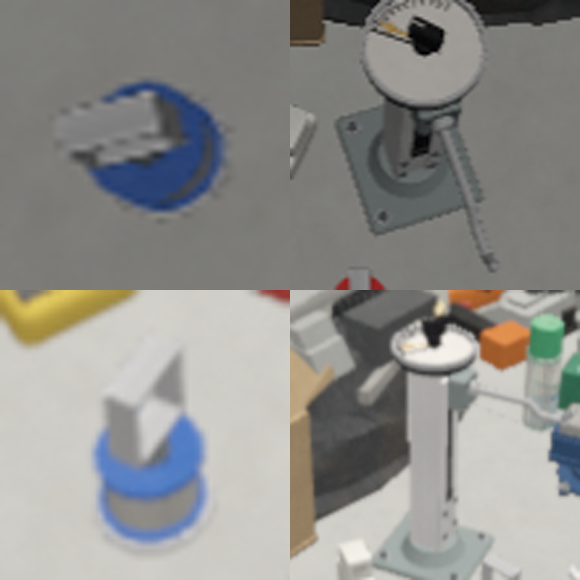

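The crops confirm it. Top-left and bottom-left show the blue-flanged reel with a grey stirrup. Top-right shows the dial with its knob and brass hand, and the hook bar running down to its tip. Next I'll fit the hook line and check overhead clearance, then go over the hanger for a closer look.

```bash
python3 - <<'E'
import numpy as np
t=np.load('top.npz');s=np.load('side.npz')
for n,a in(('top',t),('side',s)):
    w=a['w']; d=np.array([.599,.048]); u0=np.array([-.98,-.19]);u0/=np.linalg.norm(u0)
    p=w[np.isfinite(w[...,2])]; r=p[:,:2]-d; al=r@u0; la=r@np.array([-u0[1],u0[0]])
    m=(al>.07)&(al<.185)&(abs(la)<.035)&(p[:,2]>.22)&(p[:,2]<.29); b=p[m]
    c=b[:,:2].mean(0); v=np.linalg.svd(b[:,:2]-c,full_matrices=False)[2][0]
    if v[0]<0:v=-v
    print(n,len(b),'c',c,'yaw',np.arctan2(v[1],v[0]),'lat.off of dial',np.cross(v,d-c))
    for lo in np.arange(.07,.185,.01):
        k=b[(al[m]>=lo)&(al[m]<lo+.01)]
        if len(k): print(round(lo,3),len(k),k.mean(0).round(4),k[:,2].max().round(4))
    # dial disc top surface, circle bounds
    m=np.isfinite(w[...,2])&(abs(w[...,2]-.302)<.004)&(np.hypot(w[...,0]-d[0],w[...,1]-d[1])<.07); q=w[m]
    print('dial',(q.min(0)+q.max(0))/2,q.max(0)-q.min(0))
    m=np.isfinite(w[...,2])&(w[...,2]>.31)&(w[...,2]<.345)&(np.hypot(w[...,0]-d[0],w[...,1]-d[1])<.03); print('knob',w[m].mean(0),m.sum())
    p=p[(p[:,2]>.36)&(p[:,0]>.3)&(abs(p[:,1])<.5)]; print('overhead minx',p.min(0),p.max(0))
E
```

```text
top 165 c [0.48338059 0.02477567] yaw 0.19993249800036453 lat.off of dial -0.00020068223321140916
0.07 18 [0.5254 0.0332 0.2618] 0.2637
0.08 16 [0.5159 0.0314 0.2609] 0.2645
0.09 16 [0.5058 0.0293 0.2617] 0.2645
0.1 17 [0.4963 0.0275 0.2619] 0.2656
0.11 18 [0.4866 0.0256 0.2603] 0.2642
0.12 20 [0.4769 0.0235 0.2523] 0.2573
0.13 17 [0.4669 0.0211 0.2494] 0.252
0.14 16 [0.457  0.0195 0.2493] 0.2517
0.15 15 [0.447  0.0177 0.2544] 0.2591
0.16 12 [0.4388 0.0155 0.2625] 0.2662
dial [0.59944351 0.04815583 0.30198883] [0.09211931 0.09169437 0.00797013]
knob [0.59639446 0.04889498 0.3280261 ] 118
overhead minx [ 0.64032879 -0.49996798  0.360001  ] [0.90905565 0.49999583 0.59231404]
side 102 c [0.4816216  0.02380484] yaw 0.19602935392396242 lat.off of dial 0.000869240904728702
0.07 11 [0.5255 0.033  0.2606] 0.2628
0.08 10 [0.5155 0.0297 0.2604] 0.2635
0.09 9 [0.5054 0.0288 0.2609] 0.2652
0.1 10 [0.4961 0.0266 0.2605] 0.2635
0.11 10 [0.4857 0.0253 0.2595] 0.264
0.12 13 [0.4766 0.0226 0.2521] 0.2585
0.13 8 [0.4673 0.021  0.2493] 0.2515
0.14 10 [0.4578 0.0183 0.2487] 0.251
0.15 12 [0.4466 0.0171 0.2514] 0.2592
0.16 9 [0.4392 0.0156 0.261 ] 0.2644
dial [0.59885119 0.04724572 0.30196475] [0.09154491 0.09307563 0.00784695]
knob [0.59677902 0.04915001 0.32514083] 84
overhead minx [ 0.63908581 -0.4999732   0.36000246] [0.96633312 0.4999973  0.704127  ]<stdin>:9: DeprecationWarning: Arrays of 2-dimensional vectors are deprecated. Use arrays of 3-dimensional vectors instead. (deprecated in NumPy 2.0)
```

```bash
python3 - <<'E'
from h import *
R=lambda y:[np.pi,0,y]
for p in ([.16,-.40,.45],[.42,.05,.45],[.40,.36,.40],[.455,.372,.26]):
    for y in (0.14,.14+np.pi,.14-np.pi): print(p,y,np.round(inverse_kinematics(p,R(y)),2) if inverse_kinematics(p,R(y)) is not None else None)
E
```

```text
[0.16, -0.4, 0.45] 0.14 [-1.37 -0.3   1.63 -0.    1.81  0.06]
[0.16, -0.4, 0.45] 3.2815926535897932 None
[0.16, -0.4, 0.45] -3.001592653589793 None
[0.42, 0.05, 0.45] 0.14 [-0.07 -0.32  1.64 -0.    1.82  1.36]
[0.42, 0.05, 0.45] 3.2815926535897932 [-0.07 -0.32  1.64  0.    1.82 -1.78]
[0.42, 0.05, 0.45] -3.001592653589793 [-0.07 -0.32  1.64  0.    1.82 -1.78]
[0.4, 0.36, 0.4] 0.14 [ 0.59 -0.04  1.5  -0.    1.69  2.02]
[0.4, 0.36, 0.4] 3.2815926535897932 [ 0.59 -0.04  1.5   0.    1.69 -1.12]
[0.4, 0.36, 0.4] -3.001592653589793 [ 0.59 -0.04  1.5   0.    1.69 -1.12]
[0.455, 0.372, 0.26] 0.14 [ 0.55  0.11  1.59 -0.    1.43  1.98]
[0.455, 0.372, 0.26] 3.2815926535897932 [ 0.55  0.11  1.59  0.    1.43 -1.16]
[0.455, 0.372, 0.26] -3.001592653589793 [ 0.55  0.11  1.59  0.    1.43 -1.16]
```

```bash
python3 - <<'E'
from h import *
w=np.load('top.npz')['w']
for z0,z1 in((.34,.42),(.42,.5),(.5,.7)):
    p=w[np.isfinite(w[...,2])]; p=p[(p[:,2]>z0)&(p[:,2]<z1)&(abs(p[:,1]-.05)<.2)&(p[:,0]>.5)]
    if len(p): print(z0,np.percentile(p[:,0],[0,2,10]),len(p))
y=.13-np.pi
movep([.16,-.40,.45],[np.pi,0,.14])
movep([.42,.05,.45],[np.pi,0,y])
movep([.40,.36,.40],[np.pi,0,y])
movep([.465,.373,.27],[np.pi,0,y]); hold(.3)
im,d,w,K,T=cloud('wrist'); save('w1',im); np.savez('w1.npz',im=im,w=w)
o=observe(); print(o['time_s'],o['eef_pos'],o['tcp_rot'],o['q'].round(2) if hasattr(o['q'],'round') else o['q'],T[:3,3],o['ft_force'])
p=w[np.isfinite(w[...,2])]; p=p[np.hypot(p[:,0]-.465,p[:,1]-.373)<.06]
for lo,hi in((.1,.112),(.036,.05),(0.003,.008)):
    k=p[(p[:,2]>lo)&(p[:,2]<hi)]; 
    if len(k)>9: r=cv2.minAreaRect((k[:,:2]*1000).astype(np.float32)); print(lo,len(k),k.mean(0),r)
E
```

```text
0.34 [0.68052804 0.68250007 0.68716546] 13283
0.42 [0.6590263  0.66400089 0.69490301] 1923
0.5 [0.65381147 0.65699561 0.66214075] 2010
5.2917 [0.46514921 0.37346904 0.27168344] [ 3.14050971e+00  2.40843659e-03 -3.01103723e+00] [ 0.54  0.13  1.56  0.    1.46 -1.16] [0.38516081 0.36250987 0.41380139] [0.2652903  0.0051353  0.23836056]
0.1 552 [0.46650708 0.37431988 0.10306016] ((466.50640869140625, 373.98797607421875), (18.063730239868164, 40.72027587890625), 7.556362628936768)
0.036 514 [0.45340355 0.37266699 0.0424055 ] ((457.62078857421875, 373.4283752441406), (34.84006881713867, 53.317626953125), 5.548663139343262)
0.003 174 [0.44775594 0.37106857 0.00521309] ((453.4576721191406, 372.2092590332031), (31.88175392150879, 58.25254440307617), 8.83011245727539)
```

View pics/w1.png

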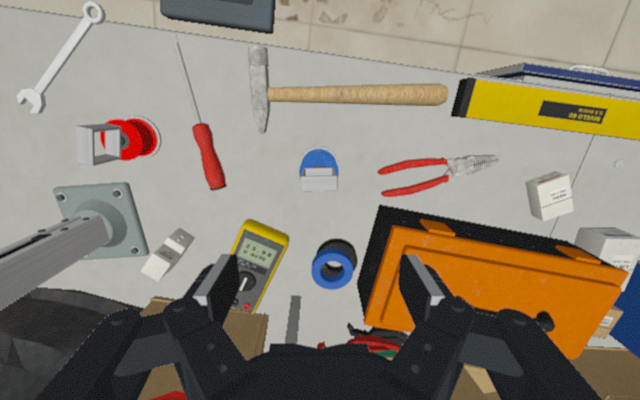

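The wrist view shows the stirrup centred at (320,178). Its measured top is 18x41 mm at z 0.103, which matches the given sizes, so I'll grasp, lift and weigh.

```bash
cat >> h.py <<'E'
def ft(n=15):
    a=[]
    for _ in range(n): hold(.02); a.append(observe()['ft_force'])
    return np.mean(a,0)
E
python3 - <<'E'
from h import *
y=.132-np.pi
move_l([.4665,.374,.13],.15,[np.pi,0,y])
f0=ft(); print('base',f0)
print(move_l([.4665,.374,.0615],.06,max_force=8))
print(observe()['eef_pos'])
gripper_to(.03,50); o=observe(); print(o['opening'],o['grasp_force'],o['ft_force'])
move_l([.4665,.374,.10],.06); hold(.3)
f1=ft(); o=observe(); print(f1,'W',f1-f0,o['eef_pos'],o['opening'],o['time_s'])
np.save('f0.npy',f0)
E
```

```text
base [-0.08012384  0.04743143 -0.02319765]
False
[0.46689904 0.37425512 0.06207595]
0.04164863933280426 51.289971470832825 [0.27972237 0.54149146 1.86388952]
[ 0.09088199  0.37870753 -2.38070929] W [ 0.17100583  0.3312761  -2.35751165] [0.46650495 0.37398098 0.09994266] 0.041747048219776504 9.7333
```

W ≈ 2.36 N, so the expected dip is about 29 mm. Next I'll carry it to a point in front of the hook's tip and check from the cameras.

```bash
python3 - <<'E'
from h import *
y=.198-np.pi; R=[np.pi,0,y]; u=np.array([np.cos(.198),np.sin(.198),0]); S=np.array([.462,.0203,0])
move_l([.4665,.374,.30],.15)
movep([.385,.16,.29],R)
P=S-.085*u; P[2]=.232
movep(P,R); hold(.4)
o=observe(); print(o['eef_pos'],o['tcp_rot'],o['opening'],o['time_s'],P)
im,d,w,K,T=cloud('side'); im2,d2,w2,_,_=cloud('wrist')
save('ins',np.hstack([cv2.resize(im[100:260,220:400],(450,400)),cv2.resize(im2[:,:],(350,400))]))
e=np.array(o['eef_pos']); v=np.array([-u[1],u[0],0])
for n,W in(('side',w),('wrist',w2)):
    p=W[np.isfinite(W[...,2])]; r=p-e; a=r@u; l=r@v
    k=p[(a>-.03)&(a<.03)&(abs(l)<.03)&(p[:,2]<.29)&(p[:,2]>.12)]
    print(n,'hanger',len(k),k.min(0),k.max(0))
    for lo in(.05,.06,.07,.08,.09,.1): 
        k=p[(a>lo)&(a<lo+.01)&(abs(l)<.03)&(p[:,2]>.23)&(p[:,2]<.28)]
        if len(k): print(lo,len(k),'lat',((k-e)@v).mean(),'z',k[:,2].mean(),k[:,2].max())
E
```

```text
[0.37886265 0.00414454 0.23222249] [-3.14151304e+00  3.74224765e-04 -2.94222188e+00] 0.04135293935990071 13.2417 [0.37866073 0.00357975 0.232     ]
side hanger 461 [ 0.34848431 -0.02746951  0.1703251 ] [0.4077867  0.03416957 0.28939963]
0.05 3 lat -0.0017073365184812888 z 0.2613402451556117 0.2632348429371739
0.06 14 lat -0.0008280254227854561 z 0.25602352454638877 0.26427395635602347
0.07 8 lat -0.0011212815913218934 z 0.24893027424613282 0.2536578188308709
0.08 10 lat -0.00036267064371547686 z 0.2493037602586179 0.2530862375114582
0.09 11 lat -0.0012376974283000014 z 0.24957106587455602 0.25276581035310586
0.1 13 lat -0.0005073654094025395 z 0.256852107273739 0.26167478403133015
wrist hanger 13643 [ 0.3493858  -0.02781851  0.17017489] [0.40640004 0.03375521 0.28997756]
```

View pics/ins.png

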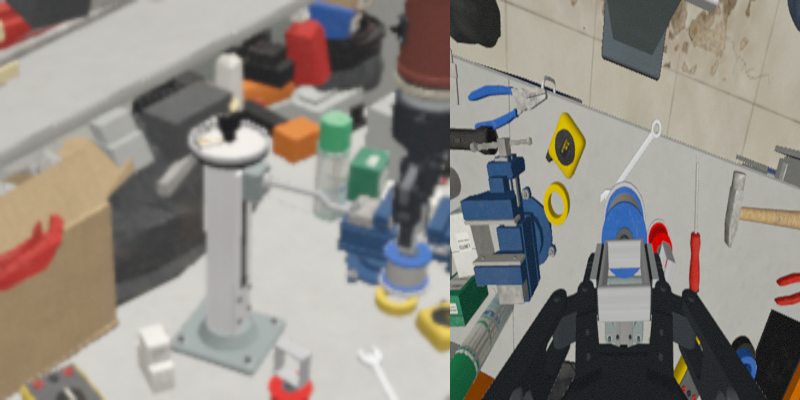

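Left panel: the hanger hangs upright in front of the hook, with the bar at about (300,190). Right panel: the reel is gripped squarely. The bar's lateral offset is about 1 mm, so I'll insert and lower by feel.

```bash
python3 - <<'E'
from h import *
u=np.array([np.cos(.198),np.sin(.198),0]); S=np.array([.462,.0203,.232])
f0=ft(8); print('air',f0)
print('hit',move_l(S,.06,max_force=3)); print(observe()['eef_pos'],ft(8)-f0)
for z in(.214,.204,.194,.189):
    move_l([S[0],S[1],z],.02); hold(.2); print(z,observe()['eef_pos'],(ft(8)-f0).round(3))
print(observe()['time_s'])
im,d,w,K,T=cloud('side'); save('low',cv2.resize(im[120:280,200:400],(750,600),interpolation=cv2.INTER_CUBIC))
E
```

```text
air [ 0.0561501   0.42850706 -2.70759573]
hit False
[0.46180922 0.02023601 0.23205117] [ 0.02589853 -0.21844825  0.17098662]
0.214 [0.46208724 0.02028544 0.21415008] [ 0.316 -0.24  -0.075]
0.204 [0.46200723 0.02028932 0.20409354] [-0.257 -0.467  1.18 ]
0.194 [0.4620188  0.02030757 0.19409479] [-0.098 -0.394  1.794]
0.189 [0.46195453 0.02028824 0.18903406] [-0.271 -0.534  1.812]
19.2583
```

View pics/low.png

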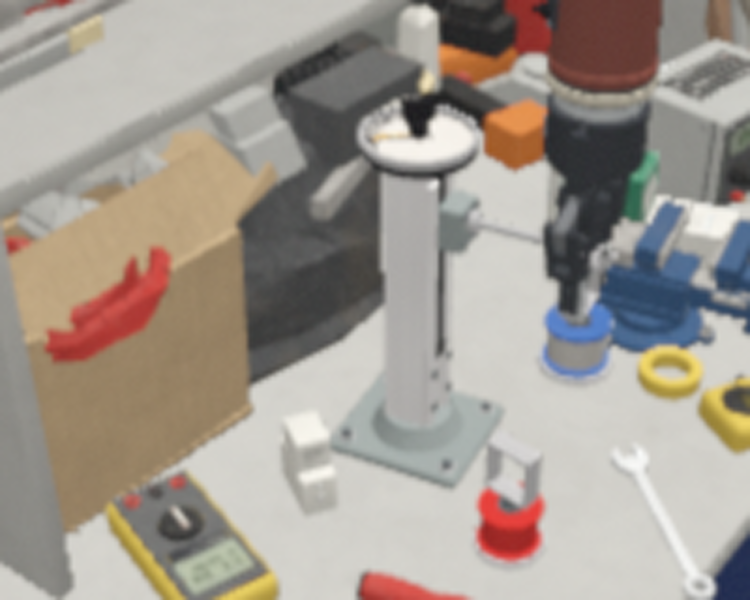

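The side view shows the hook's slider at (460,215), visibly dipped, with the hanger on it. The force follows the 80 N/m spring, so I'll continue to full weight.

```bash
python3 - <<'E'
from h import *
b=np.load('f0.npy')
for z in(.184,.181,.178):
    move_l([.462,.0203,z],.015); hold(.3); F=[ft(15)-b for _ in range(2)]; print(z,observe()['eef_pos'][2],[f.round(3) for f in F],observe()['time_s'])
E
```

```text
0.184 0.183983118658181 [array([-0.372,  0.14 , -0.357]), array([-0.699,  0.108, -0.302])] 20.5917
0.181 0.18103256618009683 [array([-0.048,  0.21 ,  0.087]), array([0.244, 0.128, 0.077])] 21.7417
0.178 0.17803477602207463 [array([0.639, 0.179, 0.265]), array([ 0.579, -0.04 ,  0.036])] 22.8917
```

The zero crossing at about z = 0.1807 agrees with the weight estimate (dip about 31 mm). I'll go there and release.

```bash
python3 - <<'E'
from h import *
b=np.load('f0.npy')
move_l([.462,.0203,.1807],.015); hold(.3)
gripper_to(.0405,20); print((ft(10)-b).round(2),observe()['opening'])
gripper_to(.046); hold(.8)
gripper_to(.07); hold(.5)
o=observe(); print(o['opening'],o['grasp_force'],o['eef_pos'],o['time_s'])
c=cloud('wrist'); np.savez('w2.npz',im=c[0],w=c[2]); cs=cloud('side')
save('rel',np.hstack([cv2.resize(cs[0][120:280,200:400],(400,400)),cv2.resize(c[0],(400,400))]))
p=cs[2][np.isfinite(cs[2][...,2])]; k=p[(np.hypot(p[:,0]-.462,p[:,1]-.02)<.036)&(p[:,2]>.08)&(p[:,2]<.165)]
print('hanger',k.min(0),k.max(0))
E
```

```text
[ 0.17 -0.02  0.05] 0.041591504771502724
0.07002106695861089 0.0 [0.46199364 0.02029858 0.18070308] 25.7917
hanger [ 0.43172505 -0.00791836  0.11861385] [0.48980971 0.04686419 0.16480419]
```

View pics/rel.png

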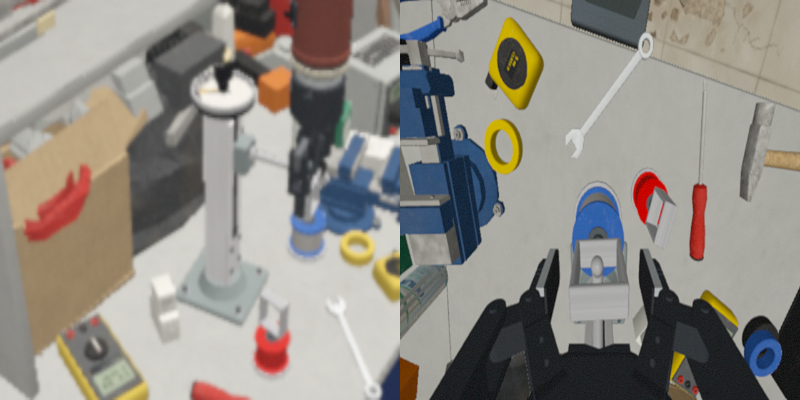

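Right panel: the hook's tip (598,265) is through the stirrup, the fingers are clear of it, and the hanger hangs with its underside at about 0.119. Now up and over the dial.

```bash
python3 - <<'E'
from h import *
move_l([.462,.0203,.21],.05); move_l([.462,.0203,.42],.2)
movep([.54,.036,.46],[np.pi,0,.198-np.pi]); hold(.3)
c=cloud('wrist'); np.savez('w3.npz',im=c[0],w=c[2],K=c[3],T=c[4])
K,T=c[3],c[4]; q=T[:3,:3].T@(np.array([.599,.048,.302])-T[:3,3]); px=K@q/q[2]; print(px,observe()['time_s'],observe()['eef_pos'])
x,y=px[:2].astype(int); a=c[0][max(0,y-75):y+75,max(0,x-75):x+75]; save('dial',cv2.resize(a,(600,600),interpolation=cv2.INTER_CUBIC))
ct=cloud('top')
k=ct[2]; p=k[np.isfinite(k[...,2])]; p=p[(p[:,2]>.34)&(abs(p[:,1]-.05)<.12)&(p[:,0]>.63)]; print('shelf',[ (z,p[(p[:,2]>z)&(p[:,2]<z+.05)][:,0].min()) for z in(.34,.39,.44,.49,.54) if ((p[:,2]>z)&(p[:,2]<z+.05)).any()])
k=ct[2]; 
cs=cloud('side');p=cs[2][np.isfinite(cs[2][...,2])]; k=p[(np.hypot(p[:,0]-.462,p[:,1]-.02)<.036)&(p[:,2]>.08)&(p[:,2]<.24)]; print('hanger',k.min(0),k.max(0))
E
```

```text
[318.56181159 234.73441566   1.        ] 28.625 [0.5393778  0.03588077 0.46002633]
shelf [(0.34, np.float64(0.6814546901659502)), (0.39, np.float64(0.7776317415932463))]
hanger [ 0.43219934 -0.01128738  0.11916827] [0.49612048 0.04655843 0.23262947]
```

View pics/dial.png

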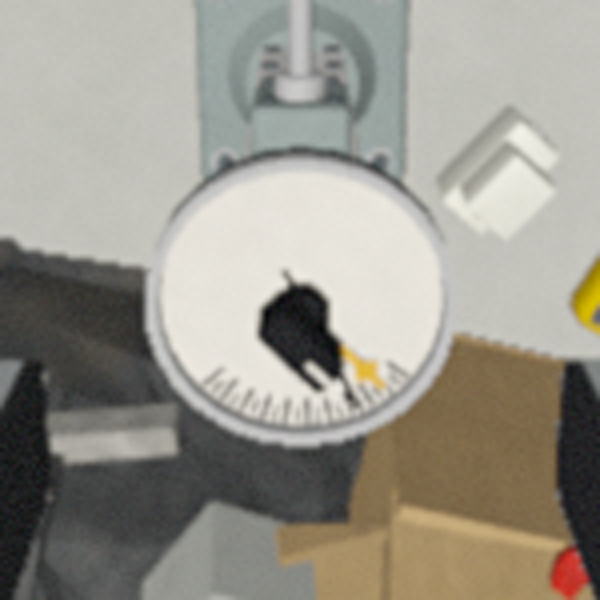

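The crop shows the dial centre near (299,298). The needle runs from its tail (287,273) to its tip (350,400), and the brass diamond is at (367,372), anticlockwise of the needle, so the knob must turn clockwise. I'll measure both angles by casting rays.

```bash
cat >> h.py <<'E'
C=np.array([.5992,.0478])
def onplane(K,T,u,v,z):
    r=np.stack([(u-K[0,2])/K[0,0],(v-K[1,2])/K[1,1],np.ones_like(u,float)],-1)@T[:3,:3].T
    return (T[:3,3]+r*((z-T[2,3])/r[...,2])[...,None])
def dial(im,w,K,T):
    # returns clockwise-from-above angles relative to scale +x (needle, set hand), knob
    v,u=np.mgrid[:400,:640].astype(float); h=cv2.cvtColor(im,cv2.COLOR_RGB2HSV)
    P=onplane(K,T,u,v,.302)[...,:2]
    # window rim centre from bright pixels
    m=(h[...,2]>175)&(h[...,1]<50)&(np.hypot(*(P-C).transpose(2,0,1))<.05)
    (cx,cy),rad=cv2.minEnclosingCircle((P[m]*1e4).astype(np.float32)); c=np.array([cx,cy])/1e4
    d=P-C; r=np.hypot(d[...,0],d[...,1]); ang=lambda d:-(np.arctan2(d[...,1],d[...,0])-.198)
    b=(h[...,0]>12)&(h[...,0]<32)&(h[...,1]>110)&(np.hypot(*(P-C).transpose(2,0,1))<.045)
    z=np.nanmedian(w[b][:,2]); Q=onplane(K,T,u,v,z)[...,:2]-C
    rq=np.hypot(Q[...,0],Q[...,1]); 
    q=Q[b].mean(0); print('centre',c,'rad',rad/1e4,'brass n',b.sum(),'z',z,'r',np.hypot(*q),'ang',ang(q))
    N=onplane(K,T,u,v,.3)[...,:2]-C; rn=np.hypot(N[...,0],N[...,1]); a=ang(N)
    for lo,hi in((.008,.018),(.026,.030),(.030,.034)):
        k=(h[...,2]<110)&(rn>lo)&(rn<hi)&~b
        print(lo,np.round(np.histogram(a[k],np.arange(-3.2,3.2,.1))[0],0).tolist())
    kz=(w[...,2]>.325)&(w[...,2]<.34)&(np.hypot(w[...,0]-C[0],w[...,1]-C[1])<.025)
    p=w[kz][:,:2]; R=cv2.minAreaRect((p*1000).astype(np.float32)); print('knob',kz.sum(),R)
    return a,rn,h,b,N
E
python3 - <<'E'
from h import *
f=np.load('w3.npz'); a,rn,h,b,N=dial(f['im'],f['w'],f['K'],f['T'])
K,T=f['K'],f['T']
for n,(x,y),z in(('tail',(287,273),.3),('tip',(350,400),.3),('diam',(367,372),.306)):
    p=onplane(K,T,np.array(x/4+243-.4),np.array(y/4+159-.4),z)[:2]-C; print(n,np.hypot(*p),-(np.arctan2(p[1],p[0])-.198))
E
```

```text
centre [0.59617754 0.04803634] rad 0.04959659118652344 brass n 35 z 0.3032086122809093 r 0.02593354777366523 ang -0.7183659177713697
0.008 [0, 0, 0, 0, 0, 0, 0, 0, 0, 0, 0, 0, 0, 0, 0, 0, 0, 0, 0, 0, 0, 0, 1, 1, 2, 6, 8, 8, 8, 8, 8, 7, 8, 9, 7, 9, 8, 8, 7, 9, 7, 6, 5, 5, 4, 2, 3, 1, 0, 0, 0, 0, 0, 0, 0, 0, 0, 0, 0, 0, 0, 0, 0]
0.026 [0, 0, 0, 0, 0, 0, 0, 0, 0, 0, 0, 0, 0, 0, 0, 0, 0, 0, 0, 0, 0, 0, 0, 0, 0, 0, 0, 2, 1, 0, 4, 1, 0, 0, 0, 0, 0, 0, 0, 0, 0, 0, 0, 0, 0, 0, 0, 0, 0, 0, 0, 0, 0, 0, 0, 0, 0, 0, 0, 0, 0, 0, 0]
0.03 [0, 0, 0, 0, 0, 0, 0, 0, 0, 0, 0, 0, 0, 0, 0, 0, 0, 0, 0, 0, 0, 0, 0, 0, 0, 0, 0, 1, 0, 0, 0, 0, 0, 0, 0, 0, 0, 0, 0, 0, 0, 0, 0, 0, 0, 0, 0, 0, 0, 0, 0, 0, 0, 0, 0, 0, 0, 0, 0, 0, 0, 0, 0]
knob 270 ((599.4839477539062, 47.18767547607422), (25.278911590576172, 12.285884857177734), 54.02840805053711)
tail 0.010517013623040097 2.6764062038841527
tip 0.035870184614147343 -0.41205045426849723
diam 0.027582239588926274 -0.760354759287323
```

The needle is at −0.42: its tip radius of 35.9 mm checks, and the 31 mm dip predicts the same angle. The knob and hand are at −0.745 (bar 25x12, centre on axis). I'll grip across the bar and turn 0.325 rad clockwise.

```bash
python3 - <<'E'
from h import *
y0=.943-np.pi; y1=.198+.42-np.pi
X=[.5994,.0474]
print(inverse_kinematics(X+[.308],[np.pi,0,y0]),inverse_kinematics(X+[.308],[np.pi,0,y1]))
gripper_to(.05,20)
movep(X+[.42],[np.pi,0,y0])
print(move_l(X+[.308],.08,max_force=6))
gripper_to(.004,20); o=observe(); print(o['opening'],o['grasp_force'],o['ft_force'],o['eef_pos'])
move_l(X+[.308],.05,[np.pi,0,y1]); hold(.3); o=observe(); print(o['tcp_rot'],o['torque'],o['time_s'])
gripper_to(.05); move_l(X+[.42],.12)
movep([.54,.036,.46],[np.pi,0,.198-np.pi]); hold(.3)
c=cloud('wrist'); f=dial(c[0],c[2],c[3],c[4]); np.savez('w4.npz',im=c[0],w=c[2],K=c[3],T=c[4])
save('dial2',cv2.resize(c[0][159:309,243:393],(600,600),interpolation=cv2.INTER_CUBIC)); print(observe()['time_s'])
E
```

```text
[-0.05218338  0.12522336  1.49165962  0.          1.52470967 -2.5659797 ] [-0.05218338  0.12522336  1.49165962  0.          1.52470967 -2.2409797 ]
False
0.016183831272176496 19.509524703025818 [ 1.15430019 -2.23402713  0.90817042] [0.59979267 0.04718176 0.30845379]
[-3.14084199e+00  7.11003520e-04 -2.52289421e+00] [-0.24654917 -0.41605017  0.05973155] 32.5167
centre [0.5960834  0.04791003] rad 0.04967158508300781 brass n 35 z 0.3034035048194168 r 0.02923844341654195 ang -0.41051050763811453
0.008 [0, 0, 0, 0, 0, 0, 0, 0, 0, 0, 0, 0, 0, 0, 0, 0, 0, 0, 0, 0, 0, 0, 1, 1, 2, 1, 3, 9, 8, 8, 7, 6, 9, 8, 9, 7, 8, 5, 7, 4, 4, 4, 3, 1, 2, 1, 2, 2, 0, 1, 0, 0, 0, 0, 0, 0, 0, 0, 0, 0, 0, 0, 0]
0.026 [0, 0, 0, 0, 0, 0, 0, 0, 0, 0, 0, 0, 0, 0, 0, 0, 0, 0, 0, 0, 0, 0, 0, 0, 0, 0, 0, 0, 1, 3, 0, 2, 5, 0, 0, 0, 0, 0, 0, 0, 0, 0, 0, 0, 0, 0, 0, 0, 0, 0, 0, 0, 0, 0, 0, 0, 0, 0, 0, 0, 0, 0, 0]
0.03 [0, 0, 0, 0, 0, 0, 0, 0, 0, 0, 0, 0, 0, 0, 0, 0, 0, 0, 0, 0, 0, 0, 0, 0, 0, 0, 0, 0, 0, 0, 0, 1, 0, 0, 0, 0, 0, 0, 0, 0, 0, 0, 0, 0, 0, 0, 0, 0, 0, 0, 0, 0, 0, 0, 0, 0, 0, 0, 0, 0, 0, 0, 0]
knob 266 ((599.4677124023438, 47.17048263549805), (25.290122985839844, 12.299622535705566), 37.528926849365234)
34.8417
```

View pics/dial2.png

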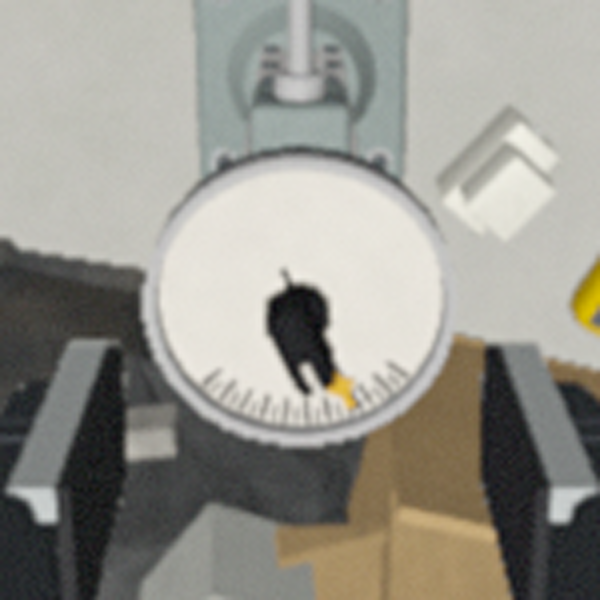

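The brass diamond now sits on the needle's tip at (350,400). I'll run one offline check of the hand against the needle using this same picture, and check that the hanger is at rest, before handing in.

```bash
python3 - <<'E'
from h import *
for n in('w3','w4'):
    f=np.load(n+'.npz'); im,w,K,T=[f[k] for k in('im','w','K','T')]
    g=cv2.resize(im,None,fx=4,fy=4,interpolation=cv2.INTER_CUBIC).astype(int); v,u=np.mgrid[:1600,:2560]; u=(u+.5)/4-.5; v=(v+.5)/4-.5
    ang=lambda d:-(np.arctan2(d[...,1],d[...,0])-.198)
    Q=onplane(K,T,u,v,.3035)[...,:2]-C; r=np.hypot(Q[...,0],Q[...,1]); s=(g[...,0]-g[...,2])
    for lo,hi in((.022,.026),(.026,.03),(.03,.034),(.034,.04)):
        m=(s>60)&(r>lo)&(r<hi)
        if m.sum(): print(n,'brass',lo,m.sum(),ang(Q[m].mean(0)).round(3))
    N=onplane(K,T,u,v,.3)[...,:2]-C; r=np.hypot(N[...,0],N[...,1])
    # needle tail: darkness-weighted centroid in 9.5-13 mm on the front side
    wgt=np.clip(170-g.max(-1),0,None); a=ang(-N)
    for lo,hi in((.0095,.0115),(.0105,.0125)):
        m=(r>lo)&(r<hi)&(abs(a+.45)<.3); p=(N[m]*wgt[m][:,None]).sum(0)/max(wgt[m].sum(),1); print(n,'tail',lo,wgt[m].sum(),p,ang(-p).round(3))
    q=np.array([0.])
cs=cloud('side');p=cs[2][np.isfinite(cs[2][...,2])]; k=p[(np.hypot(p[:,0]-.462,p[:,1]-.02)<.036)&(p[:,2]>.08)&(p[:,2]<.24)]; print('hanger',k.min(0),k.max(0),observe()['time_s'])
E
```

```text
w3 brass 0.022 141 -0.729
w3 brass 0.026 291 -0.733
w3 brass 0.03 150 -0.733
w3 brass 0.034 48 -0.737
w3 tail 0.0095 323 [-0.00774657 -0.00668315] -0.514
w3 tail 0.0105 86 [-0.00821507 -0.00701599] -0.509
w4 brass 0.022 69 -0.419
w4 brass 0.026 292 -0.407
w4 brass 0.03 163 -0.42
w4 brass 0.034 81 -0.426
w4 tail 0.0095 494 [-0.00779111 -0.00682049] -0.521
w4 tail 0.0105 190 [-0.00819411 -0.00713399] -0.518
hanger [ 0.43225414 -0.00700835  0.11869532] [0.49601538 0.04923272 0.23264182] 34.8917
```

```bash
python3 -c "
from plant import *
hold(.3); print(job_done())"
```

```text
the job is handed in; nothing more can be done
None
```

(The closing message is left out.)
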